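Find the through-bore in a tube block with a plug gauge

TASK

Take the red-handled plug gauge from its white stand and try its stem in the bores of the black block with the aluminium top until you find the one of the three that goes right through; the other two are blind and stop the stem short. Leave the gauge standing upright in the through-bore, fully home with its collar resting on the top of the block, and let go of it.

Things in the scene. Friction and masses are not known exactly. Their poses are not given: they have to be found in the camera images.
- gauge: loose steel plug gauge, 0.14 kg, upright in the stand. Origin: centre of its collar's underside; z up its axis. Below: stem 14 mm across, 50 mm long, the last 7 mm tapering to 6 mm. Above: steel collar 50 mm across, 6 mm thick, and on it the round red grip, 24 mm across, from 6 to 56 mm above the origin; grasp it at any yaw.
- stand: fixed round white plastic stand, 80 mm across at the foot, 44 mm at the top, 60 mm tall, with an upright hole 19 mm across. The gauge's collar rests on its top, the stem in the hole: lift the gauge straight up by more than 50 mm. Origin: centre of its underside.
- block: fixed black block with a 6 mm aluminium top plate, 70 mm (its x) by 205 mm (its y), 60 mm tall in all. Origin: centre of its underside; z up. Three upright bores 30 mm across, open at the top, at x = 0 and y = -65, 0 and +65 mm, all alike and black inside; one, a different one each time, goes through, the others are blind.
- block_bore (a point): mouth of the block's middle bore, level with its top face. A blind bore is 22 mm deep: the stem strikes bottom with the collar still 28 mm above the block, and the gauge may tip over if let go. The through-bore is 60 mm deep: the whole stem goes in and the collar comes to rest on the block.
Things that resemble listed ones, but are neither listed nor needed, are in the scene too. Leave any pink or purple look-alike of the gauge alone.

How it is judged (in metres and radians):
At the end, for the whole second after the job is handed in: The gauge stands released and at rest in the through-bore of the block, upright to 10 degrees, its collar down on the block's top to within 8 mm (z of gauge in the frame of block between 0.05 and 0.068 m and x of gauge in the frame of block between -0.02 and 0.02 m and y of gauge in the frame of block between -0.085 and 0.085 m and angle between gauge's own z axis and vertical below 0.175 rad and linear speed of gauge below 0.02 m/s); the robot touches nothing.
It also fails if it takes over 45 s, if anything falls off the work surface, if the arm or the gripper's body presses on something with over 40 N, if the wrist force passes 120 N, or if a joint passes its speed limit or range.

ROBOT

A 7-joint arm with a two-finger parallel gripper is mounted at the origin on a cart in front of the work surface, level with it; the furniture and walls round the work are solid. World frame = base frame: x ahead of the robot, y to its left, z up, the work surface at z = 0. Lengths are in mm, angles in rad, forces in N, time in s.
With the tool pointing down it reaches from about 400 to 875 mm from the base axis. Payload 4.4 kg.
Tool frame: the origin (TCP) lies at the very end of the fingers, on their centre line; the grasp point (between the pads) lies 19 mm behind it; z points along the fingers, y is the direction in which the jaws open and shut (so a half turn about z gives the same grasp; the last joint's range is limited). The gripper opens to 85 mm and grips with 20 to 120 N. Pads are 22 mm wide; open, the fingers measure 114 mm over their backs; the gripper's body (76 mm by 85 mm) begins 54 mm behind the grasp point. The pads swing forward as they close: fully open they stand 13 mm farther back than shut.
Start: joints at [-1.284, 0.628, 0.038, 1.517, -0.027, 0.996, -0.02], TCP at [224.568, 609.989, 202.413] pointing down, gripper open.
Joint ranges: [-3.06, 3.06], [-0.37, 2.12], [-1.25, 1.32], [0.18, 2.47], [-1.1, 4.24], [0.23, 1.98], [-2.94, 2.94]. Speed limits (rad/s): [2.57, 2.57, 3.14, 3.14, 3.14, 3.14, 3.14].

INTERFACE

Orientations are given as [roll, pitch, yaw] about the fixed x, y, z axes, in that order (R = Rz(yaw) Ry(pitch) Rx(roll)).
In Python, from cell import read_state, get_image, calibration, finish_job gives the robot as it stands. The module is installed in compiled form; this text tells all that it offers.
- The arm moves only by the tool apply_moves, never from a script. Its argument "increments" is a list of rows, each an object of numbers: "tx", "ty", "tz": the shift along the world's x, y, z in m; "rx", "ry", "rz": the turn, a rotation vector about the world's x, y, z in units of 5 degrees (1.0 is 5 degrees); "claw": the finger opening in m, from 0 to 0.0854. In form: [{"tx": .., "ty": .., "tz": .., "rx": .., "ry": .., "rz": .., "claw": ..}, ...]. A call has 1 to 12 rows; each row is the pose to reach, as a shift and turn from the pose commanded when the call began; what a row does not reach only later rows make up. A row lasts 1/10 s, in which the tool goes at most 50 mm and 8.59 degrees, less where a joint would pass 70% of its speed; a pose out of reach is approached as far as the arm can. A call with a gripper value outside its range is refused whole. The fingers move at their own pace and stop on an object; the grip force is fixed at half the most. Time passes only in rows, so rows that repeat a pose let the fingers close. It gives the time, the measured TCP pose, the force and the opening at its end, in the units of the state.
- read_state(): the state, without advancing time (a new reading comes with each control period).
- get_image(name): name is "scene" or "top" or "wrist"; returns the picture (420x560x3 uint8, red, green, blue); there is no depth.
- calibration(name): a dict with "camera_matrix" (3x3 intrinsics, pixels), "origin" and "attitude" of the camera in the world. Camera axes: x right, y up, looking along -z (the intrinsics and any distortion apply to the point x, -y, -z); pixel columns grow to the right and rows downward; lengths in mm; the calibration is good to about 2 mm. A picture is of the moment at which its call begins: read the wrist's pose just before it. calibration takes no time and is no camera call; for the wrist camera it gives the pose at the moment of the call.
- finish_job(): hands the job in, once; it reports no verdict.
The state is a dict: "clock": time; "qpos": joint angles; "qd": joint speeds; "tau": joint torques, N m; "eef_pos": TCP position; "tool_rot": TCP orientation; "force": force on the tool from outside, world axes, zero at the start; "torque": the same for the moment, N m; "width": finger opening in mm.
Only numpy, scipy, OpenCV 4.12 (cv2) and the standard library are available. Lean on these libraries where they do the work, as an engineer would, in place of code of your own. Each camera call takes 0.05 s, during which the arm holds its last target. There are 200 camera calls.

## Working session

There is one attempt and no reset: what is moved stays moved. The work goes in short steps, Python scripts to look and compute and a tool call to move; the robot and the scene stay as the last step left them, time stands still between calls to the robot, and variables do not carry over. Pictures are saved under pics/ and viewed, about 8 in all and at most 12, crops included, and the job is handed in when it is done.

Besides the shell and the picture viewer there is one more tool, called after "Request:" by a JSON object that holds its "method" and its "body", one argument or row to a line. apply_moves: Moves the arm, as the interface text tells. Its arguments: {"type":"object","properties":{"increments":{"type":"array"}},"required":["increments"]}

```bash
mkdir -p pics; cat > h.py <<'E'
import numpy as np, cv2
from cell import read_state, get_image, calibration, finish_job
def snap(name,fn):
    c=calibration(name); im=get_image(name); cv2.imwrite('pics/'+fn,cv2.cvtColor(im,cv2.COLOR_RGB2BGR)); return c,im
def rot(c):
    from scipy.spatial.transform import Rotation as R
    a=np.array(c['attitude'],float)
    return a if a.shape==(3,3) else R.from_euler('xyz',a).as_matrix()
def ray(c,u,v,z):
    K=np.array(c['camera_matrix'],float)
    d=c.get('distortion')
    p=cv2.undistortPoints(np.array([[[u,v]]],float),K,None if d is None else np.array(d,float))[0,0]
    d=rot(c)@np.array([p[0],-p[1],-1.]); o=np.array(c['origin'],float)
    return o+d*(z-o[2])/d[2]
E
python3 - <<'E'
from h import *
s=read_state(); print(s)
for n in ('top','scene'):
    c,im=snap(n,n+'0.png'); print(c)
E
```

```text
{'clock': 0.0, 'qpos': array([-1.28380629,  0.62935711,  0.03843089,  1.51839859, -0.02697779,
        0.99626223, -0.0200221 ]), 'qd': array([ 0.00172188,  0.00057469,  0.00062088,  0.00058134, -0.00114914,
        0.00077617, -0.00014704]), 'tau': array([-7.44802383e-04, -5.63418925e+01,  1.22592978e+00, -1.93448228e+01,
        1.10013326e-02,  1.06005929e-02,  2.83798806e-05]), 'eef_pos': array([224.32375696, 609.33357368, 201.47203139]), 'tool_rot': array([-3.13968554e+00,  3.83715861e-05,  2.78880090e+00]), 'force': array([-0.61698243,  0.69810606, -0.70706038]), 'torque': array([-0.01467127, -0.00063765, -0.00202613]), 'width': 85.20003384691348}
{'camera_matrix': array([[390.25833277,   0.        , 281.13429148],
       [  0.        , 390.25833277, 207.27389525],
       [  0.        ,   0.        ,   1.        ]]), 'origin': array([ 350.746006  ,  245.60973278, 1111.33382086]), 'attitude': array([ 0.13539052, -0.01277965, -1.56416497])}
{'camera_matrix': array([[495.03580581,   0.        , 281.10433655],
       [  0.        , 495.03580581, 213.1192912 ],
       [  0.        ,   0.        ,   1.        ]]), 'origin': array([-470.0135081 , 1093.84573285,  881.94435844]), 'attitude': array([ 1.01088038,  0.02090496, -2.32205324])}
```

View pics/top0.png

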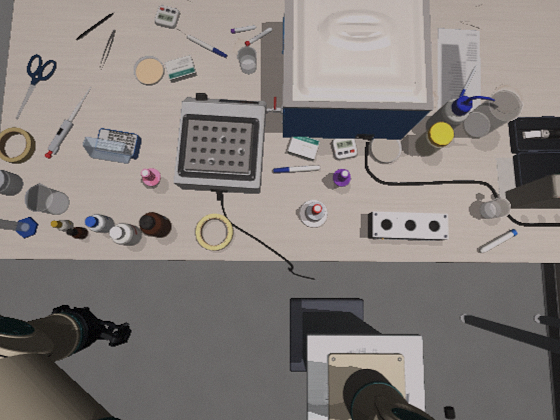

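View pics/scene0.png

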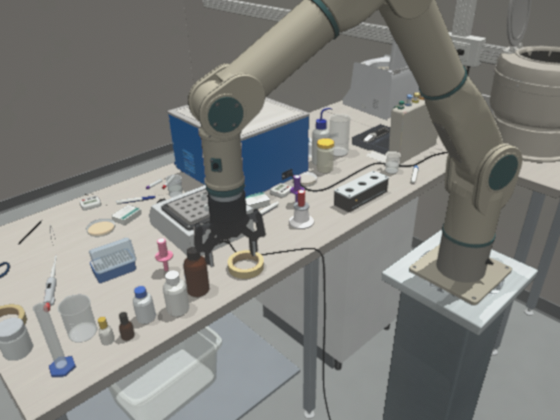

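The top view shows the gauge in its white stand near (313,210). The block is near (408,226), with its bores in a row at about (387,225), (410,225) and (432,225). The purple decoy is at (342,178) and the pink one at (150,177).

```bash
python3 - <<'E'
from h import *
def blob(m,lo,hi):
    n,l,s,ce=cv2.connectedComponentsWithStats(m.astype(np.uint8)); 
    return [(s[i],ce[i]) for i in range(1,n) if lo<s[i][4]<hi]
for nm in('top','scene'):
    c=calibration(nm); im=cv2.cvtColor(cv2.imread(f'pics/{nm}0.png'),cv2.COLOR_BGR2RGB)
    h=cv2.cvtColor(im,cv2.COLOR_RGB2HSV)
    red=((h[...,0]<6)|(h[...,0]>174))&(h[...,1]>130)&(h[...,2]>70)
    for s,ce in blob(red,15,2000): print(nm,'red',s,ce.round(1),ray(c,*ce,90).round())
c=calibration('top'); im=cv2.imread('pics/top0.png')
g=im.max(2)
sub=np.zeros_like(g,bool); sub[205:245,365:455]=1
for s,ce in blob((g<60)&sub,30,2000): print('dark',s,ce.round(1),ray(c,*ce,60).round(1))
for s,ce in blob((g>120)&(im.max(2)-im.min(2)<15)&sub,300,6000): print('lt',s,ce.round(1),ray(c,*ce,60).round(1))
w=(im.min(2)>150)&((im.max(2)-im.min(2))<25); sub[:]=0; sub[190:240,290:340]=1
for s,ce in blob(w&sub,50,3000): print('white',s,ce.round(1),ray(c,*ce,30).round(1))
for y in range(190,235,2): print(y,[tuple(im[y,x][::-1]) for x in range(305,324,4)])
E
```

```text
top red [245  41   5   5  18] [246.9  42.9] [954. 332.  90.]
top red [274  97   2  12  23] [274.5 102.3] [780. 254.  90.]
top red [ 45 151   7   7  33] [ 48.2 154.2] [628. 856.  90.]
top red [312 204  10  10  29] [315.8 209.1] [486. 142.  90.]
dark [368 212   6  27 102] [369.6 225.5] [446.3  -7.   60. ]
dark [382 220  10  10  76] [386.1 224.1] [450.4 -52.   60. ]
dark [405 220  10  10  77] [409.8 224.6] [ 449.4 -116.3   60. ]
dark [429 221  10  10  79] [433.7 225.6] [ 447.4 -181.4   60. ]
lt [ 373  211   76   29 1659] [410.4 224.8] [ 449. -118.   60.]
white [ 290  190   50   50 2087] [315.5 215. ] [477.2 136.8  30. ]
190 [(np.uint8(178), np.uint8(168), np.uint8(160)), (np.uint8(180), np.uint8(170), np.uint8(162)), (np.uint8(181), np.uint8(168), np.uint8(162)), (np.uint8(177), np.uint8(168), np.uint8(162)), (np.uint8(179), np.uint8(168), np.uint8(163))]
192 [(np.uint8(184), np.uint8(171), np.uint8(164)), (np.uint8(181), np.uint8(168), np.uint8(162)), (np.uint8(182), np.uint8(171), np.uint8(164)), (np.uint8(180), np.uint8(167), np.uint8(161)), (np.uint8(179), np.uint8(168), np.uint8(15
[... 4303 characters left out ...]
, np.uint8(169), np.uint8(161)), (np.uint8(180), np.uint8(167), np.uint8(160)), (np.uint8(180), np.uint8(169), np.uint8(161)), (np.uint8(182), np.uint8(172), np.uint8(162)), (np.uint8(180), np.uint8(168), np.uint8(161))]
232 [(np.uint8(184), np.uint8(172), np.uint8(165)), (np.uint8(181), np.uint8(169), np.uint8(161)), (np.uint8(180), np.uint8(168), np.uint8(162)), (np.uint8(180), np.uint8(169), np.uint8(162)), (np.uint8(181), np.uint8(169), np.uint8(164))]
234 [(np.uint8(181), np.uint8(170), np.uint8(163)), (np.uint8(184), np.uint8(171), np.uint8(164)), (np.uint8(181), np.uint8(170), np.uint8(164)), (np.uint8(185), np.uint8(174), np.uint8(167)), (np.uint8(183), np.uint8(170), np.uint8(163))]
```

Bores come out at (450,-52), (449,-116) and (447,-181), 65 mm apart as they must be. The gauge is near (484,140). I'll go above it and take a close look.

Request:
{"method": "apply_moves", "body": {
  "increments": [
    {"tx": 0.26,"ty": -0.47,"tz": 0.03,"claw": 0.085},
    {"tx": 0.26,"ty": -0.47,"tz": 0.03,"claw": 0.085},
    {"tx": 0.26,"ty": -0.47,"tz": 0.03,"claw": 0.085},
    {"tx": 0.26,"ty": -0.47,"tz": 0.03,"claw": 0.085},
    {"tx": 0.26,"ty": -0.47,"tz": 0.03,"claw": 0.085},
    {"tx": 0.26,"ty": -0.47,"tz": 0.03,"claw": 0.085},
    {"tx": 0.26,"ty": -0.47,"tz": 0.03,"claw": 0.085},
    {"tx": 0.26,"ty": -0.47,"tz": 0.03,"claw": 0.085},
    {"tx": 0.26,"ty": -0.47,"tz": 0.03,"claw": 0.085},
    {"tx": 0.26,"ty": -0.47,"tz": 0.03,"claw": 0.085},
    {"tx": 0.26,"ty": -0.47,"tz": 0.03,"claw": 0.085},
    {"tx": 0.26,"ty": -0.47,"tz": 0.03,"claw": 0.085}
  ]
}}

```text
$.increments[0]: bad value
```

```bash
python3 - <<'E'
from h import *
s=read_state(); print(s['clock'],s['eef_pos'],s['tool_rot'],s['qpos'])
c,im=snap('wrist','w1.png'); print(c)
E
```

```text
0.1 [224.33829836 609.39081403 201.56038402] [-3.13984263e+00  1.80969259e-05  2.78879848e+00] [-1.28381179  0.6292698   0.03844439  1.51829997 -0.02700116  0.99629093
 -0.0200086 ]
{'camera_matrix': array([[304.97841869,   0.        , 282.821188  ],
       [  0.        , 304.97841869, 211.44581233],
       [  0.        ,   0.        ,   1.        ]]), 'origin': array([150.04658561, 636.20878328, 372.85161635]), 'attitude': array([-3.13787335e-01,  5.36724395e-04,  1.21766078e+00])}
```

View pics/w1.png

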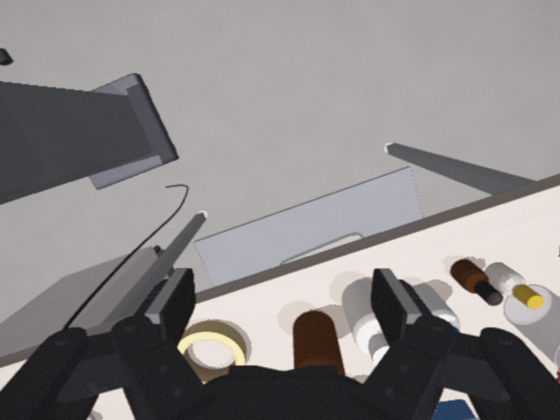

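The move was refused, probably because the turn fields were missing. The picture shows the start pose, with the table edge and the ring visible. I'll resend with every field.

Request:
{"method": "apply_moves", "body": {
  "increments": [
    {"tx": 0.26,"ty": -0.47,"tz": 0.03,"rx": 0,"ry": 0,"rz": 0,"claw": 0.085},
    {"tx": 0.26,"ty": -0.47,"tz": 0.03,"rx": 0,"ry": 0,"rz": 0,"claw": 0.085},
    {"tx": 0.26,"ty": -0.47,"tz": 0.03,"rx": 0,"ry": 0,"rz": 0,"claw": 0.085},
    {"tx": 0.26,"ty": -0.47,"tz": 0.03,"rx": 0,"ry": 0,"rz": 0,"claw": 0.085},
    {"tx": 0.26,"ty": -0.47,"tz": 0.03,"rx": 0,"ry": 0,"rz": 0,"claw": 0.085},
    {"tx": 0.26,"ty": -0.47,"tz": 0.03,"rx": 0,"ry": 0,"rz": 0,"claw": 0.085},
    {"tx": 0.26,"ty": -0.47,"tz": 0.03,"rx": 0,"ry": 0,"rz": 0,"claw": 0.085},
    {"tx": 0.26,"ty": -0.47,"tz": 0.03,"rx": 0,"ry": 0,"rz": 0,"claw": 0.085},
    {"tx": 0.26,"ty": -0.47,"tz": 0.03,"rx": 0,"ry": 0,"rz": 0,"claw": 0.085},
    {"tx": 0.26,"ty": -0.47,"tz": 0.03,"rx": 0,"ry": 0,"rz": 0,"claw": 0.085},
    {"tx": 0.26,"ty": -0.47,"tz": 0.03,"rx": 0,"ry": 0,"rz": 0,"claw": 0.085},
    {"tx": 0.26,"ty": -0.47,"tz": 0.03,"rx": 0,"ry": 0,"rz": 0,"claw": 0.085}
  ]
}}

```text
clock: 1.35
eef_pos: [487.4, 133.4, 232.8]
tool_rot: [-3.14, 0.003, 2.779]
force: [0.2, 0.1, -0.2]
width: 84.9
```

```bash
python3 - <<'E'
from h import *
s=read_state(); print(s['clock'],s['eef_pos'],s['tool_rot'],s['qpos'])
c,im=snap('wrist','w2.png'); print(c)
E
```

```text
1.35 [487.39616195 133.36723805 232.75226903] [-3.13954518  0.00322408  2.77850591] [-0.39992711  0.38498789  0.10333272  1.87902244 -0.04565337  0.878686
  0.93269579]
{'camera_matrix': array([[304.97841869,   0.        , 282.821188  ],
       [  0.        , 304.97841869, 211.44581233],
       [  0.        ,   0.        ,   1.        ]]), 'origin': array([412.89171256, 161.18717843, 403.74778014]), 'attitude': array([-3.16977449e-01,  8.86586070e-04,  1.20740900e+00])}
```

View pics/w2.png

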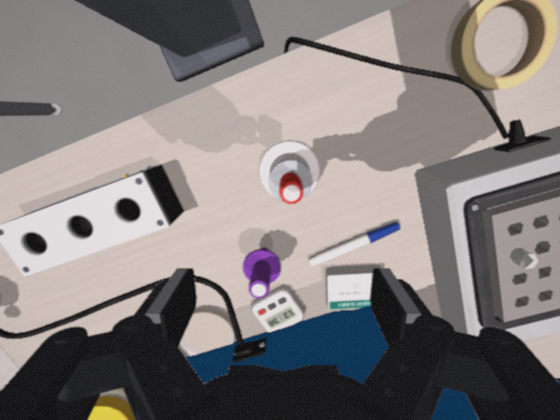

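The wrist view shows the red grip's pale top near (292,193), and the stand centred at about (290,172). The bores are at about (128,209), (80,227) and (34,243). The purple decoy at (262,270) lies clear of the gauge.

```bash
python3 - <<'E'
from h import *
c=calibration('wrist'); im=cv2.cvtColor(cv2.imread('pics/w2.png'),cv2.COLOR_BGR2RGB)
h=cv2.cvtColor(im,cv2.COLOR_RGB2HSV)
red=(((h[...,0]<6)|(h[...,0]>174))&(h[...,1]>120)&(h[...,2]>70)).astype(np.uint8); 
m=np.zeros_like(red); m[150:220,260:320]=red[150:220,260:320]
ct=max(cv2.findContours(m,0,2)[0],key=cv2.contourArea); print(cv2.boundingRect(ct),cv2.fitEllipse(ct))
g=im.max(2).astype(float)
b=np.zeros_like(red); b[190:260,15:145]=(g<60)[190:260,15:145]
n,l,s,ce=cv2.connectedComponentsWithStats(b)
for i in range(1,n):
    if s[i][4]>60: print('bore',s[i],ce[i].round(1),ray(c,*ce[i],60).round(1))
for u,v in((290,188),(292,190),(292,193)): print('griptop',u,v,ray(c,u,v,116).round(1))
print('stand foot',ray(c,289.5,170,0).round(1), [ray(c,u,172,0).round(1) for u in(259,320)])
cv2.imwrite('pics/w2c.png',cv2.resize(cv2.imread('pics/w2.png')[130:230,240:340],None,fx=5,fy=5,interpolation=cv2.INTER_CUBIC))
E
```

```text
(280, 173, 23, 31) ((290.6416015625, 188.35943603515625), (22.166824340820312, 30.39302635192871), 174.17474365234375)
bore [118 199  21  21 344] [128.  209.1] [448.9 -45.4  60. ]
bore [ 71 217  21  20 309] [ 80.6 226.1] [ 447.9 -109.5   60. ]
bore [ 25 233  21  20 283] [ 34.9 242.4] [ 446.5 -173.4   60. ]
griptop 290 188 [479.1 146.1 116. ]
griptop 292 190 [481.7 147.3 116. ]
griptop 292 193 [484.5 146.2 116. ]
stand foot [483.1 146.8   0. ] [array([471.3, 107.7,   0. ]), array([500., 184.,   0.])]
```

View pics/w2c.png

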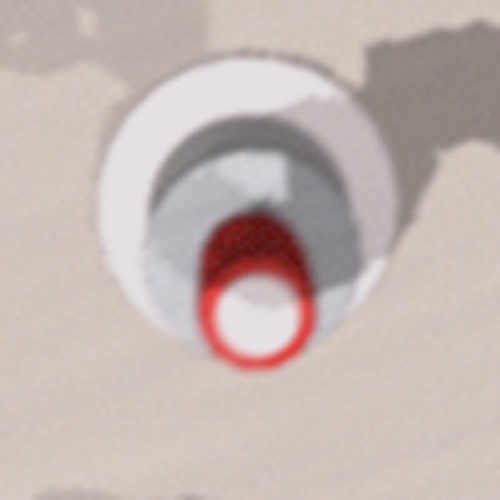

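The grip's top is at (291.4,193.4), and both that and the foot circle give the gauge at about (484.5,146). The bores differ from the top view by 6.5 mm in y, probably because the arm had not settled. I'll look again now that it is at rest.

```bash
cat >> h.py <<'E'
def bores(c,im,box):
    x0,x1,y0,y1=box; b=np.zeros(im.shape[:2],np.uint8); b[y0:y1,x0:x1]=(im.max(2)<60)[y0:y1,x0:x1]
    n,l,s,ce=cv2.connectedComponentsWithStats(b)
    for i in range(1,n):
        if s[i][4]>60 and s[i][2]<30: print('bore',s[i],ce[i].round(1),ray(c,*ce[i],60).round(1))
E
python3 - <<'E'
from h import *
get_image('wrist')
print(read_state()['eef_pos'],read_state()['qd'].round(3))
c,im=snap('wrist','w3.png')
h=cv2.cvtColor(im,cv2.COLOR_RGB2HSV)
bores(c,im,(10,150,185,265))
red=(((h[...,0]<6)|(h[...,0]>174))&(h[...,1]>120)&(h[...,2]>70)).astype(np.uint8); 
m=np.zeros_like(red); m[140:230,250:330]=red[140:230,250:330]
ct=max(cv2.findContours(m,0,2)[0],key=cv2.contourArea); r=cv2.boundingRect(ct); print(r)
u=r[0]+(r[2]-1)/2; v=r[1]+r[3]-1-10.5; print(u,v,ray(c,u,v,116).round(1))
E
```

```text
[484.60898543 139.229698   232.22558045] [-0.039 -0.002 -0.033  0.006 -0.005 -0.001 -0.002]
bore [113 203  22  21 360] [123.6 212.9] [450.7 -49.9  60. ]
bore [ 66 220  21  20 321] [ 76.  229.5] [ 449.3 -114.3   60. ]
bore [ 20 236  21  20 292] [ 30.1 245.4] [ 447.8 -178.4   60. ]
(275, 178, 23, 31)
286.0 197.5 [485.5 141.7 116. ]
```

At rest the views agree to 2 mm: gauge (485.5,141.7), bores about (450,-51), (449,-115) and (447.5,-180). Next is the descent and grip.

Request:
{"method": "apply_moves", "body": {
  "increments": [
    {"tx": 0.001,"ty": 0.002,"tz": -0.04,"rx": 0,"ry": 0,"rz": 0,"claw": 0.085},
    {"tx": 0.001,"ty": 0.002,"tz": -0.08,"rx": 0,"ry": 0,"rz": 0,"claw": 0.085},
    {"tx": 0.001,"ty": 0.002,"tz": -0.115,"rx": 0,"ry": 0,"rz": 0,"claw": 0.085},
    {"tx": 0.001,"ty": 0.002,"tz": -0.14,"rx": 0,"ry": 0,"rz": 0,"claw": 0.085},
    {"tx": 0.001,"ty": 0.002,"tz": -0.153,"rx": 0,"ry": 0,"rz": 0,"claw": 0.085},
    {"tx": 0.001,"ty": 0.002,"tz": -0.155,"rx": 0,"ry": 0,"rz": 0,"claw": 0.085},
    {"tx": 0.001,"ty": 0.002,"tz": -0.155,"rx": 0,"ry": 0,"rz": 0,"claw": 0.085},
    {"tx": 0.001,"ty": 0.002,"tz": -0.155,"rx": 0,"ry": 0,"rz": 0,"claw": 0.085}
  ]
}}

```text
clock: 2.3
eef_pos: [486.0, 143.0, 78.2]
tool_rot: [3.14, 0.001, 2.79]
force: [0.1, 0.2, 0.1]
width: 84.7
```

Request:
{"method": "apply_moves", "body": {
  "increments": [
    {"tx": 0,"ty": 0,"tz": 0,"rx": 0,"ry": 0,"rz": 0,"claw": 0.0},
    {"tx": 0,"ty": 0,"tz": 0,"rx": 0,"ry": 0,"rz": 0,"claw": 0.0},
    {"tx": 0,"ty": 0,"tz": 0,"rx": 0,"ry": 0,"rz": 0,"claw": 0.0},
    {"tx": 0,"ty": 0,"tz": 0,"rx": 0,"ry": 0,"rz": 0,"claw": 0.0},
    {"tx": 0,"ty": 0,"tz": 0,"rx": 0,"ry": 0,"rz": 0,"claw": 0.0},
    {"tx": 0,"ty": 0,"tz": 0,"rx": 0,"ry": 0,"rz": 0,"claw": 0.0},
    {"tx": 0,"ty": 0,"tz": 0,"rx": 0,"ry": 0,"rz": 0,"claw": 0.0},
    {"tx": 0,"ty": 0,"tz": 0,"rx": 0,"ry": 0,"rz": 0,"claw": 0.0},
    {"tx": 0,"ty": 0,"tz": 0,"rx": 0,"ry": 0,"rz": 0,"claw": 0.0},
    {"tx": 0,"ty": 0,"tz": 0,"rx": 0,"ry": 0,"rz": 0,"claw": 0.0}
  ]
}}

```text
clock: 3.3
eef_pos: [485.7, 141.8, 77.9]
tool_rot: [3.141, 0.0, 2.789]
force: [-1.4, -0.6, 5.5]
width: 21.0
```

Width 21 for a 24 mm grip is slightly small, so I'll lift and check.

Request:
{"method": "apply_moves", "body": {
  "increments": [
    {"tx": 0,"ty": 0,"tz": 0.01,"rx": 0,"ry": 0,"rz": 0,"claw": 0.0},
    {"tx": 0,"ty": 0,"tz": 0.03,"rx": 0,"ry": 0,"rz": 0,"claw": 0.0},
    {"tx": 0,"ty": 0,"tz": 0.055,"rx": 0,"ry": 0,"rz": 0,"claw": 0.0},
    {"tx": 0,"ty": 0,"tz": 0.08,"rx": 0,"ry": 0,"rz": 0,"claw": 0.0},
    {"tx": 0,"ty": 0,"tz": 0.09,"rx": 0,"ry": 0,"rz": 0,"claw": 0.0},
    {"tx": 0,"ty": 0,"tz": 0.09,"rx": 0,"ry": 0,"rz": 0,"claw": 0.0},
    {"tx": 0,"ty": 0,"tz": 0.09,"rx": 0,"ry": 0,"rz": 0,"claw": 0.0},
    {"tx": 0,"ty": 0,"tz": 0.09,"rx": 0,"ry": 0,"rz": 0,"claw": 0.0}
  ]
}}

```text
clock: 4.1
eef_pos: [484.6, 141.7, 166.2]
tool_rot: [-3.14, -0.002, 2.789]
force: [0.3, 0.2, -1.3]
width: 20.8
```

```bash
python3 - <<'E'
from h import *
print(read_state()['force'],read_state()['eef_pos'],read_state()['width'])
_,a=snap('scene','s4.png'); _,b=snap('wrist','w4.png')
a=cv2.resize(a[120:260,220:400],(560,436)); im=np.hstack([cv2.resize(a,(400,311)),cv2.resize(b,(400,311))])
cv2.imwrite('pics/c4.png',im[...,::-1])
E
```

```text
[ 0.30690184  0.20626777 -1.31824738] [484.60885377 141.71732776 166.22812455] 20.777899630518053
```

View pics/c4.png

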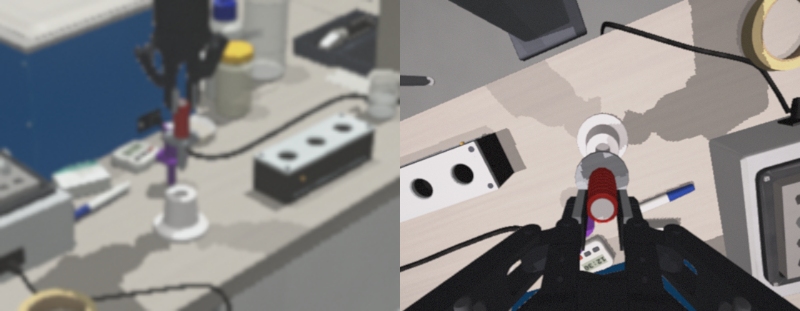

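The gauge hangs clear of the stand, its stem tip at about (284,193) and its grip top at about (283,281) in the full wrist frame. I'll work out its tilt before travelling.

```bash
python3 - <<'E'
from h import *
c=calibration('wrist'); im=cv2.imread('pics/w4.png')
print(read_state()['eef_pos'],ray(c,283,281,204.5).round(1),ray(c,284,193,98).round(1))
K=c['camera_matrix']
def proj(p):
    q=rot(c).T@(np.array(p)-c['origin']); return (K[0,0]*q[0]/-q[2]+K[0,2], K[1,1]*-q[1]/-q[2]+K[1,2])
for z in(98.5,148.5,204.5): print(z,np.round(proj([484.6,141.7,z]),1))
cv2.imwrite('pics/w4c.png',cv2.resize(im[160:310,200:370],None,fx=4,fy=4,interpolation=cv2.INTER_CUBIC))
E
```

```text
[484.80066489 141.74649187 166.32309121] [485.1 141.1 204.5] [468.9 147.9  98. ]
98.5 [283.5 213. ]
148.5 [283.6 236.3]
204.5 [283.9 279.8]
```

View pics/w4c.png

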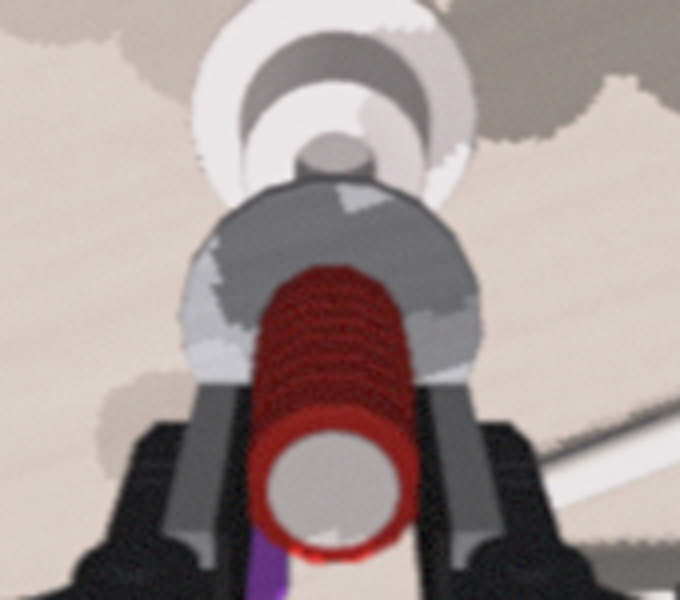

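The collar ellipse is centred near (283,237), where an upright gauge would show it. I'll move over the nearest bore and try it.

Request:
{"method": "apply_moves", "body": {
  "increments": [
    {"tx": -0.007,"ty": -0.03,"tz": 0,"rx": 0,"ry": 0,"rz": 0,"claw": 0.0},
    {"tx": -0.014,"ty": -0.07,"tz": 0,"rx": 0,"ry": 0,"rz": 0,"claw": 0.0},
    {"tx": -0.021,"ty": -0.11,"tz": 0,"rx": 0,"ry": 0,"rz": 0,"claw": 0.0},
    {"tx": -0.028,"ty": -0.15,"tz": 0,"rx": 0,"ry": 0,"rz": 0,"claw": 0.0},
    {"tx": -0.034,"ty": -0.18,"tz": 0,"rx": 0,"ry": 0,"rz": 0,"claw": 0.0},
    {"tx": -0.036,"ty": -0.193,"tz": 0,"rx": 0,"ry": 0,"rz": 0,"claw": 0.0},
    {"tx": -0.036,"ty": -0.193,"tz": 0,"rx": 0,"ry": 0,"rz": 0,"claw": 0.0},
    {"tx": -0.036,"ty": -0.193,"tz": 0,"rx": 0,"ry": 0,"rz": 0,"claw": 0.0},
    {"tx": -0.036,"ty": -0.193,"tz": 0,"rx": 0,"ry": 0,"rz": 0,"claw": 0.0},
    {"tx": -0.036,"ty": -0.193,"tz": 0,"rx": 0,"ry": 0,"rz": 0,"claw": 0.0}
  ]
}}

```text
clock: 5.2
eef_pos: [449.9, -49.4, 167.3]
tool_rot: [3.141, -0.0, 2.792]
force: [-0.5, 0.1, -2.0]
width: 20.7
```

```bash
python3 - <<'E'
from h import *
print(read_state()['force'],read_state()['eef_pos'])
c,im=snap('wrist','w5.png')
bores(c,im,(20,400,100,300))
E
```

```text
[-0.52222535  0.11882599 -2.03181375] [449.9170256  -49.36430111 167.30893908]
bore [267 188  29  18 392] [280.7 197. ] [446.3 -50.7  60. ]
bore [205 210  27  25 550] [218.1 221.9] [ 448.9 -116.4   60. ]
bore [145 230  27  24 497] [158.1 241.5] [ 447.3 -180.6   60. ]
bore [254 257  14  43 294] [258.9 281.9] [ 524.2 -103.5   60. ]
bore [303 257  10  43 264] [307.4 280.9] [540.3 -55.8  60. ]
bore [221 266  28  34 445] [236.5 285.3] [ 519.8 -126.8   60. ]
```

View pics/w5.png

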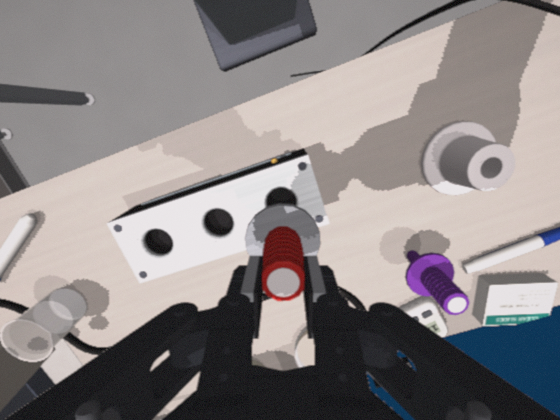

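Two unobstructed bores extrapolate to (450.5,-52), and the tool is at (450,-50). I'll lower to just past the blind depth: contact is expected at 61.5 mm down.

Request:
{"method": "apply_moves", "body": {
  "increments": [
    {"tx": 0,"ty": -0.001,"tz": -0.015,"rx": 0,"ry": 0,"rz": 0,"claw": 0.0},
    {"tx": 0,"ty": -0.001,"tz": -0.03,"rx": 0,"ry": 0,"rz": 0,"claw": 0.0},
    {"tx": 0,"ty": -0.001,"tz": -0.042,"rx": 0,"ry": 0,"rz": 0,"claw": 0.0},
    {"tx": 0,"ty": -0.001,"tz": -0.05,"rx": 0,"ry": 0,"rz": 0,"claw": 0.0},
    {"tx": 0,"ty": -0.001,"tz": -0.056,"rx": 0,"ry": 0,"rz": 0,"claw": 0.0},
    {"tx": 0,"ty": -0.001,"tz": -0.06,"rx": 0,"ry": 0,"rz": 0,"claw": 0.0},
    {"tx": 0,"ty": -0.001,"tz": -0.063,"rx": 0,"ry": 0,"rz": 0,"claw": 0.0},
    {"tx": 0,"ty": -0.001,"tz": -0.065,"rx": 0,"ry": 0,"rz": 0,"claw": 0.0},
    {"tx": 0,"ty": -0.001,"tz": -0.065,"rx": 0,"ry": 0,"rz": 0,"claw": 0.0}
  ]
}}

```text
clock: 6.15
eef_pos: [449.6, -52.0, 102.4]
tool_rot: [3.142, 0.0, 2.789]
force: [-0.2, 0.2, -1.1]
width: 20.7
```

There is no contact 3.5 mm past the blind depth, so I'll continue slowly.

Request:
{"method": "apply_moves", "body": {
  "increments": [
    {"tx": 0,"ty": 0,"tz": -0.003,"rx": 0,"ry": 0,"rz": 0,"claw": 0.0},
    {"tx": 0,"ty": 0,"tz": -0.005,"rx": 0,"ry": 0,"rz": 0,"claw": 0.0},
    {"tx": 0,"ty": 0,"tz": -0.005,"rx": 0,"ry": 0,"rz": 0,"claw": 0.0}
  ]
}}

```text
clock: 6.45
eef_pos: [449.4, -52.0, 97.2]
tool_rot: [-3.142, -0.0, 2.789]
force: [-0.2, -0.1, -1.1]
width: 20.7
```

Request:
{"method": "apply_moves", "body": {
  "increments": [
    {"tx": 0,"ty": 0,"tz": -0.005,"rx": 0,"ry": 0,"rz": 0,"claw": 0.0},
    {"tx": 0,"ty": 0,"tz": -0.01,"rx": 0,"ry": 0,"rz": 0,"claw": 0.0},
    {"tx": 0,"ty": 0,"tz": -0.014,"rx": 0,"ry": 0,"rz": 0,"claw": 0.0},
    {"tx": 0,"ty": 0,"tz": -0.017,"rx": 0,"ry": 0,"rz": 0,"claw": 0.0},
    {"tx": 0,"ty": 0,"tz": -0.0185,"rx": 0,"ry": 0,"rz": 0,"claw": 0.0},
    {"tx": 0,"ty": 0,"tz": -0.0185,"rx": 0,"ry": 0,"rz": 0,"claw": 0.0}
  ]
}}

```text
clock: 7.05
eef_pos: [449.4, -52.0, 78.7]
tool_rot: [-3.141, -0.001, 2.789]
force: [-0.3, 0.2, -0.1]
width: 20.3
```

The collar is at block height and the weight is coming off the wrist. I'll release, then retreat.

Request:
{"method": "apply_moves", "body": {
  "increments": [
    {"tx": 0,"ty": 0,"tz": 0,"rx": 0,"ry": 0,"rz": 0,"claw": 0.04},
    {"tx": 0,"ty": 0,"tz": 0,"rx": 0,"ry": 0,"rz": 0,"claw": 0.06},
    {"tx": 0,"ty": 0,"tz": 0,"rx": 0,"ry": 0,"rz": 0,"claw": 0.08},
    {"tx": 0,"ty": 0,"tz": 0,"rx": 0,"ry": 0,"rz": 0,"claw": 0.08},
    {"tx": 0,"ty": 0,"tz": 0,"rx": 0,"ry": 0,"rz": 0,"claw": 0.08},
    {"tx": 0,"ty": 0,"tz": 0,"rx": 0,"ry": 0,"rz": 0,"claw": 0.08},
    {"tx": 0,"ty": 0,"tz": 0,"rx": 0,"ry": 0,"rz": 0,"claw": 0.08}
  ]
}}

```text
clock: 7.75
eef_pos: [449.6, -52.0, 78.9]
tool_rot: [3.142, -0.0, 2.789]
force: [0.1, 0.6, -0.2]
width: 80.1
```

Request:
{"method": "apply_moves", "body": {
  "increments": [
    {"tx": 0,"ty": 0,"tz": 0.01,"rx": 0,"ry": 0,"rz": 0,"claw": 0.08},
    {"tx": 0,"ty": 0,"tz": 0.03,"rx": 0,"ry": 0,"rz": 0,"claw": 0.08},
    {"tx": 0,"ty": 0,"tz": 0.06,"rx": 0,"ry": 0,"rz": 0,"claw": 0.08},
    {"tx": 0,"ty": 0,"tz": 0.09,"rx": 0,"ry": 0,"rz": 0,"claw": 0.08},
    {"tx": 0,"ty": 0,"tz": 0.12,"rx": 0,"ry": 0,"rz": 0,"claw": 0.08},
    {"tx": 0,"ty": 0,"tz": 0.14,"rx": 0,"ry": 0,"rz": 0,"claw": 0.08},
    {"tx": 0,"ty": 0,"tz": 0.14,"rx": 0,"ry": 0,"rz": 0,"claw": 0.08},
    {"tx": 0,"ty": 0,"tz": 0.14,"rx": 0,"ry": 0,"rz": 0,"claw": 0.08}
  ]
}}

```text
clock: 8.55
eef_pos: [449.5, -52.0, 219.4]
tool_rot: [3.141, 0.001, 2.789]
force: [-0.3, -0.3, 0.0]
width: 80.0
```

```bash
python3 - <<'E'
from h import *
print(read_state()['force'],read_state()['eef_pos'])
_,a=snap('scene','s6.png'); _,b=snap('wrist','w6.png')
im=np.hstack([cv2.resize(a[110:250,260:440],(400,311)),cv2.resize(b,(400,311))])
cv2.imwrite('pics/c6.png',im[...,::-1])
c=calibration('wrist'); h=cv2.cvtColor(b,cv2.COLOR_RGB2HSV)
red=(((h[...,0]<6)|(h[...,0]>174))&(h[...,1]>120)&(h[...,2]>70)).astype(np.uint8); red[:150]=0; red[300:]=0
ct=max(cv2.findContours(red,0,2)[0],key=cv2.contourArea); r=cv2.boundingRect(ct)
u=r[0]+(r[2]-1)/2; v=r[1]+r[3]-1-10.5; print(r,ray(c,u,v,116).round(1))
E
```

```text
[-3.15699516e-01 -2.56022932e-01  1.12930768e-04] [449.5030706  -51.9838746  219.38040348]
(271, 181, 24, 33) [449.1 -53.  116. ]
```

View pics/c6.png

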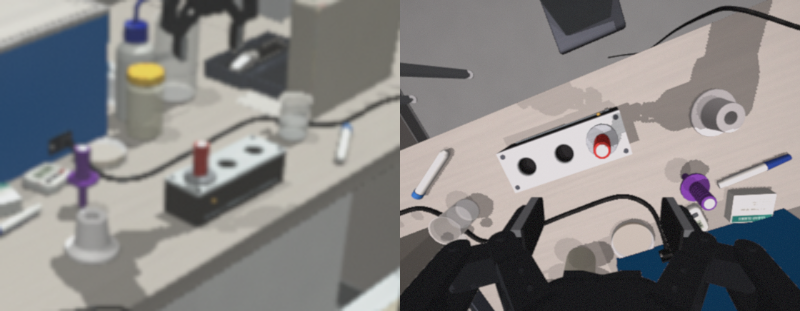

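The gauge stands upright with its collar flat on the block, at the end bore near (602,140) in the right panel. The gripper is well clear, so I'll hand in.

```bash
python3 -c "
from cell import *
print(finish_job())"
```

```text
the job is handed in; nothing more can be done
None
```

The gauge is in the through-bore, which was the first one I tried: the end bore nearest the stand. It is released, and I handed the job in at about 9 s on the clock.

- **Finding the bore:** the stem met no force on the way down. It passed the blind depth by 9 mm, then went all the way in. The weight came off the wrist at collar height.
- **Last checks:** the pictures show the gauge upright with its collar flat on the block. The grip top measures (449, -53) mm and the bore (450, -52) mm. The gripper is about 100 mm clear above it, and the measured force is near zero.
- **Disagreements:**
  - The first wrist measurement was about 6 mm off in y because the arm was still settling. I repeated it at rest, and it then agreed with the top camera to 2–3 mm.
  - The finger opening read 21 mm on the 24 mm grip, but the hold was firm.
  - The first move call was refused because the turn fields were missing, so I sent it again with them.

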